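# Make up two pigment-mixing kits

### The job

Make up the two class kits from the stock on the bench. The blue tray gets the red-lidded jar in its large compartment and the green bottle in its small one; the yellow tray gets the white-lidded jar in its large compartment and the amber bottle and the white bottle in its two small ones, one in each, either way round. Set everything down upright on the tray floor without dropping it, and leave the red bottle and the green-lidded jar standing where they are.

Things in the scene. Friction and masses are not known exactly. Their poses are not given: they have to be found in the camera images.
- red_jar: screw-top glass jar, a plain upright cylinder 54 mm in diameter and 74 mm tall, about 160 g: dark red powder in the glass, red ribbed lid of the same diameter making the top 20 mm; goes to the blue tray. Origin: centre of its underside; z up.
- white_jar: screw-top glass jar, a plain upright cylinder 54 mm in diameter and 74 mm tall, about 160 g: white powder in the glass, white ribbed lid of the same diameter making the top 20 mm; goes to the yellow tray. Origin: centre of its underside; z up.
- green_jar: screw-top glass jar, a plain upright cylinder 54 mm in diameter and 74 mm tall, about 160 g: green powder in the glass, green ribbed lid of the same diameter making the top 20 mm; stays where it stands. Origin: centre of its underside; z up.
- green_bottle: small reagent bottle, upright, 85 mm tall, about 80 g: dark green body 36 mm in diameter up to 56 mm height with a paper band, then a shoulder and a green cap 26 mm in diameter from 64 mm to the top; goes to the blue tray. Origin: centre of its underside; z up.
- amber_bottle: small reagent bottle, upright, 85 mm tall, about 80 g: brown amber body 36 mm in diameter up to 56 mm height with a paper band, then a shoulder and a black cap 26 mm in diameter from 64 mm to the top; goes to the yellow tray. Origin: centre of its underside; z up.
- white_bottle: small reagent bottle, upright, 85 mm tall, about 80 g: white body 36 mm in diameter up to 56 mm height with a paper band, then a shoulder and a white cap 26 mm in diameter from 64 mm to the top; goes to the yellow tray. Origin: centre of its underside; z up.
- red_bottle: small reagent bottle, upright, 85 mm tall, about 80 g: red body 36 mm in diameter up to 56 mm height with a paper band, then a shoulder and a red cap 26 mm in diameter from 64 mm to the top; stays where it stands. Origin: centre of its underside; z up.
- mixing_cup: pinkish-beige open cup, 68 mm wide, 80 mm tall, not part of the kits. It stands with the seven jars and bottles and a flat yellow tape roll (62 mm wide, 19 mm tall) between the trays, any thing in any place of three rows of three parallel to the bench's edges, about 100 mm apart (80 at least): the widest gaps are diagonal. Origin: centre of its underside.
- blue_tray: blue kit tray fixed to the bench at any yaw, left or right of the stock, 152 mm long (x), 84 wide (y); all walls 4 mm thick, tops 18 mm above the bench, inner floor at 4 mm. Two compartments in a row along x, each 76 mm wide in y: a large one 80 mm long centred at x = -32 mm and a small one 60 mm long centred at x = +42 mm. Origin: centre of its underside, z up.
- yellow_tray: yellow kit tray fixed to the bench at any yaw, left or right of the stock, 216 mm long (x), 84 wide (y); all walls 4 mm thick, tops 18 mm above the bench, inner floor at 4 mm. Three compartments in a row along x, each 76 mm wide in y: a large one 80 mm long centred at x = -64 mm and two small ones 60 mm long centred at x = +10 mm and x = +74 mm. Origin: centre of its underside, z up.

How it is judged:
By the outcome, as a careful person would: the job done as asked, in the order asked, and still so for the second after the job is handed in, with the robot touching nothing.
It also fails if it takes over 112 s, if anything falls off the work surface, if the arm or the gripper's body presses on something with over 40 N, if the wrist force passes 120 N, or if a joint passes its speed limit or range.

### The arm

A 7-joint arm with a two-finger parallel gripper is mounted at the origin on the work surface. World frame = base frame: x ahead of the robot, y to its left, z up, the work surface at z = 0. Lengths are in m, angles in rad, forces in N, time in s.
With the tool pointing down it reaches from about 0.425 to 0.825 m from the base axis. Payload 3.6 kg.
Tool frame: the origin (TCP) lies between the finger pads; the fingertips stand 25 mm ahead of it and the grasp point (between the pads) lies 6 mm ahead of it (tcp_to_tips is the z of the fingertips in the tool frame, in m); z points along the fingers, y is the direction in which the jaws open and shut (so a half turn about z gives the same grasp; the last joint's range is limited). The gripper opens to 85 mm and grips with 20 to 120 N. Pads are 22 mm wide; open, the fingers measure 114 mm over their backs; the gripper's body (76 mm by 85 mm) begins 54 mm behind the grasp point. The pads swing forward as they close: fully open they stand 13 mm farther back than shut.
Start: joints at [1.222, 0.615, -0.013, 1.423, 0.008, 1.103, -0.04], TCP at [0.206, -0.617, 0.256] pointing down, gripper open.
Joint ranges: [-3.12, 3.12], [-0.3, 2.06], [-1.34, 1.32], [0.26, 2.42], [-1.36, 4.5], [0.01, 1.98], [-2.84, 2.84]. Speed limits (rad/s): [2.79, 2.79, 3.14, 3.14, 3.14, 3.14, 3.14].

### API

Orientations are given as a unit quaternion [x, y, z, w].
In Python, from rig import * gives the robot as it stands. The module is installed in compiled form; this text tells all that it offers.
- The arm moves only by the shell command python3 -m jog 'ROWS' [FORCE]. ROWS is JSON, a list that holds one entry, the list of rows, each a list of 7 numbers: the shift along the world's x, y, z in cm, then the turn, a rotation vector about the world's x, y, z in degrees, then the opening in per cent of the stroke, from 0 (shut) to 100 (fully open). A call has 1 to 5 rows; each row is the pose to reach, as a shift and turn from the pose measured when the call began; what a row does not reach only later rows make up. A row lasts 1/10 s, in which the tool goes at most 50 mm and 8.59 degrees, less where a joint would pass 70% of its speed; a pose out of reach is approached as far as the arm can. A call with a gripper value outside its range is refused whole. The fingers move at their own pace and stop on an object; FORCE is the grip in N (left out, the last holds). Time passes only in rows, so rows that repeat a pose let the fingers close. It gives the time, the measured TCP pose, the force and the opening at its end, in the units of the state.
- sense(): the state, without advancing time (a new reading comes with each control period).
- read_camera(name): name is "side" or "top"; returns a dict with "pixels" (420x560x3 uint8, red, green, blue), "depth" (420x560 float32, m along the optical axis (not along the pixel's ray), 0 where there is no reading), "fx", "fy", "cx", "cy" (pixels), "extrinsics" (4x4, takes a point from camera to world coordinates). Camera axes: x right, y down, z forward; pixel columns grow to the right and rows downward; lengths in m; the calibration is good to about 2 mm. A picture is of the moment at which its call begins.
- sign_off(): hands the job in, once; it reports no verdict.
The state is a dict: "time": time; "qpos": joint angles; "dq": joint speeds; "joint_torque": joint torques, N m; "ee_pos": TCP position; "tcp_rot": TCP orientation; "wrist_force": force on the tool from outside, world axes, zero at the start; "torque": the same for the moment, N m; "grip_width": opening from 0.0 (shut) to 1.0 (fully open).
Only numpy, scipy, OpenCV 4.12 (cv2) and the standard library are available. Lean on these libraries where they do the work, as an engineer would, in place of code of your own. Each camera call takes 0.05 s, during which the arm holds its last target. There are 200 camera calls.

## Working session

There is one attempt and no reset: what is moved stays moved. The work goes in short steps, Python scripts to look and compute and a shell command to move; the robot and the scene stay as the last step left them, time stands still between calls to the robot, and variables do not carry over. Pictures are saved under pics/ and viewed, about 12 in all and at most 16, crops included, and the job is handed in when it is done.

```bash
mkdir -p pics; cat > h.py <<'E'
from rig import *
import numpy as np, cv2
def snap(cam,fn=None):
    c=read_camera(cam)
    if fn: cv2.imwrite('pics/'+fn,c['pixels'][:,:,::-1])
    return c
def ray(c,u,v,z):
    E=c['extrinsics'];d=E[:3,:3]@np.array([(u-c['cx'])/c['fx'],(v-c['cy'])/c['fy'],1]);o=E[:3,3]
    return o+d*(z-o[2])/d[2]
def pts(c):
    h,w=c['depth'].shape;u,v=np.meshgrid(np.arange(w),np.arange(h));d=c['depth']
    P=np.stack([(u-c['cx'])/c['fx']*d,(v-c['cy'])/c['fy']*d,d],-1)
    return P@c['extrinsics'][:3,:3].T+c['extrinsics'][:3,3]
E
python3 - <<'E'
from h import *
for n in ('top','side'):
    c=snap(n,n+'0.png'); np.savez(n+'0.npz',**c); print(n,c['fx'],c['cx'],c['cy'],np.round(c['extrinsics'],3).tolist())
s=sense(); print({k:np.round(v,3).tolist() for k,v in s.items()})
E
```

```text
top 421.37290376537317 278.7129997610862 215.4233535971791 [[-0.001, -0.995, 0.097, 0.486], [-1.0, -0.002, -0.022, 0.013], [0.022, -0.097, -0.995, 0.867], [0.0, 0.0, 0.0, 1.0]]
side 507.0829952721337 287.37649810421874 215.26149636951257 [[-0.896, -0.274, 0.349, 0.204], [-0.444, 0.535, -0.719, 0.698], [0.011, -0.799, -0.601, 0.643], [0.0, 0.0, 0.0, 1.0]]
{'time': 0.1, 'qpos': [1.223, 0.616, -0.013, 1.425, 0.008, 1.103, -0.04], 'dq': [-0.001, -0.001, 0.0, -0.003, 0.002, 0.001, -0.0], 'joint_torque': [0.002, -47.038, 0.261, -17.157, 0.01, 0.006, 0.0], 'ee_pos': [0.205, -0.616, 0.255], 'tcp_rot': [0.987, 0.16, -0.0, -0.001], 'wrist_force': [-1.01, -0.058, -0.402], 'torque': [-0.037, -0.017, 0.039], 'grip_width': 0.999}
```

View pics/top0.png

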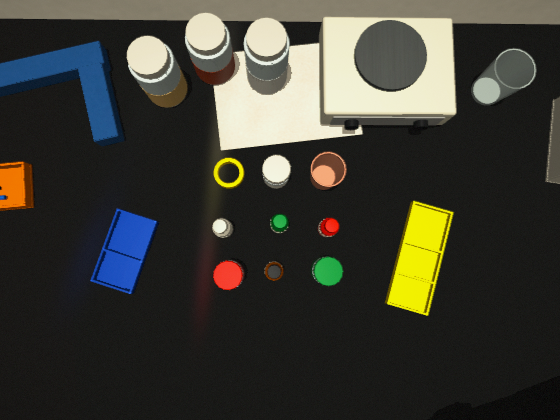

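View pics/side0.png

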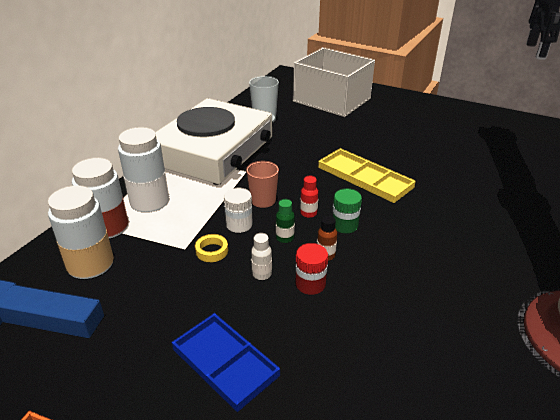

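The top view shows the rows (u,v): tape (229,172), white jar (276,171), cup (328,170). Next row: white bottle (222,228), green bottle (279,223), red bottle (329,227). Nearest row: red jar (228,275), amber bottle (273,271), green jar (327,271). The blue tray is at (124,250) and the yellow at (420,258). The side view agrees.

```bash
cat > meas.py <<'E'
from h import *
c=dict(np.load('top0.npz'));P=pts(c)
for n,(u,v),H,R in [('white_jar',(276,168),.074,27),('white_bot',(221,227),.085,13),('green_bot',(280,221),.085,13),('red_bot',(330,225),.085,13),('red_jar',(228,275),.074,27),('amber',(273,271),.085,13),('green_jar',(327,271),.074,27),('cup',(328,170),.08,34)]:
    Z=P[:,:,2]; m=np.zeros(Z.shape,np.uint8); w=26
    m[v-w:v+w,u-w:u+w]=(abs(Z[v-w:v+w,u-w:u+w]-H)<.009)
    k=cv2.findContours(m,cv2.RETR_EXTERNAL,cv2.CHAIN_APPROX_NONE)[0];k=max(k,key=cv2.contourArea)
    (a,b),r=cv2.minEnclosingCircle(k);M=cv2.moments(k)
    print(n,np.round(ray(c,M['m10']/M['m00'],M['m01']/M['m00'],H)[:2],4),np.round(ray(c,a,b,H)[:2],4),'r',round(r/c['fx']*(.867-H)*1000,1),R, 'z',round(float(np.median(Z[m>0])),4))
hsv=cv2.cvtColor(c['pixels'],cv2.COLOR_RGB2HSV)
for n,lo,hi,box in [('blue',(110,120,40),(130,255,255),(80,170,195,305)),('yellow',(22,120,80),(38,255,255),(375,465,190,325))]:
    m=cv2.inRange(hsv,lo,hi);mm=np.zeros_like(m);mm[box[2]:box[3],box[0]:box[1]]=m[box[2]:box[3],box[0]:box[1]]
    k=max(cv2.findContours(mm,cv2.RETR_EXTERNAL,cv2.CHAIN_APPROX_NONE)[0],key=cv2.contourArea)
    W=np.array([ray(c,*p[0],.016)[:2] for p in k],np.float32)
    (ce,sz,an)=cv2.minAreaRect(W*1000); ce=np.array(ce)/1000
    B=cv2.boxPoints((tuple(ce*1000),sz,an))/1000; e=max([B[1]-B[0],B[2]-B[1]],key=np.linalg.norm); e/=np.linalg.norm(e); f=np.array([-e[1],e[0]])
    print(n,ce,sz,'ax',e,np.degrees(np.arctan2(e[1],e[0])))
    Q=P[mm>0]; xy=Q[:,:2]-ce; x=xy@e*1000;y=xy@f*1000; g=hsv[mm>0][:,2]
    s=abs(y)<25
    for a in range(-112,112,4):
        t=s&(x>=a)&(x<a+4)
        if t.sum(): print(a+2,round(float(Q[t,2].mean()*1000),1),round(float(g[t].mean())),end=' | ')
    print()
E
python3 meas.py
```

```text
white_jar [0.6532 0.0015] [0.6528 0.0009] r 27.1 27 z 0.0747
white_bot [0.5425 0.1063] [0.5424 0.1061] r 13.0 13 z 0.0854
green_bot [ 0.5515 -0.005 ] [ 0.5515 -0.005 ] r 12.9 13 z 0.0855
red_bot [ 0.5437 -0.102 ] [ 0.5439 -0.1016] r 13.1 13 z 0.0855
red_jar [0.4519 0.0914] [0.452  0.0914] r 27.9 27 z 0.0744
amber [0.4587 0.0055] [0.4589 0.0052] r 12.8 13 z 0.0853
green_jar [ 0.4591 -0.0957] [ 0.4593 -0.0957] r 27.7 27 z 0.0746
cup [ 0.6515 -0.0975] [ 0.6513 -0.0974] r 33.0 34 z 0.0797
blue [0.49810056 0.3031282 ] (89.96841430664062, 155.05477905273438) ax [ 0.9509152 -0.3094515] -18.026178
-82 -0.3 57 | -78 7.7 93 | -74 15.4 141 | -70 5.1 174 | -66 4.5 192 | -62 4.7 192 | -58 4.7 193 | -54 4.6 193 | -50 4.3 193 | -46 4.5 193 | -42 4.3 193 | -38 4.8 194 | -34 4.2 193 | -30 4.4 194 | -26 4.3 194 | -22 4.4 194 | -18 4.5 194 | -14 5.9 194 | -10 15.5 158 | -6 4.6 155 | -2 4.6 194 | 2 4.3 194 | 6 4.1 194 | 10 4.4 194 | 14 4.4 194 | 18 4.2 194 | 22 4.7 194 | 26 4.4 194 | 30 4.4 194 | 34 4.4 194 | 38 4.6 194 | 42 4.3 194 | 46 4.8 194 | 50 4.4 194 | 54 4.3 194 | 58 4.4 194 | 62 4.7 194 | 66 4
[... 224 characters left out ...]
94 4.9 242 | -90 4.6 242 | -86 4.6 242 | -82 4.7 242 | -78 4.6 242 | -74 4.6 242 | -70 4.9 242 | -66 4.7 242 | -62 4.4 242 | -58 4.6 242 | -54 4.6 242 | -50 4.9 242 | -46 7.9 230 | -42 17.7 238 | -38 4.5 238 | -34 4.7 242 | -30 4.4 242 | -26 4.5 242 | -22 5.0 242 | -18 4.9 242 | -14 4.8 242 | -10 4.5 242 | -6 4.5 242 | -2 4.6 242 | 2 4.7 242 | 6 4.8 243 | 10 4.6 242 | 14 4.6 242 | 18 9.2 212 | 22 18.6 240 | 26 4.7 243 | 30 4.5 242 | 34 4.8 243 | 38 4.7 243 | 42 5.2 243 | 46 4.4 243 | 50 5.1 243 | 54 4.7 243 | 58 5.0 243 | 62 4.7 243 | 66 4.5 243 | 70 4.8 243 | 74 4.5 243 | 78 4.5 243 | 82 4.7 243 | 86 4.6 243 | 90 4.6 242 | 94 4.6 243 | 98 4.7 243 | 102 9.1 195 | 106 18.6 230 | 110 0.7 127 |
```

```bash
cat >> h.py <<'E'
from scipy.spatial.transform import Rotation as Rn
eb=np.array([.951,-.309]);ey=np.array([.961,-.278])
cb=np.array([.499,.306]);cy=np.array([.4846,-.2938])
T={'red_jar':(.452,.0914),'green_bot':(.5515,-.005),'white_jar':(.653,.0012),'amber':(.4588,.0054),'white_bot':(.5425,.1062),
 'bl':cb+.032*eb,'bs':cb-.042*eb,'yl':cy+.064*ey,'ys1':cy-.010*ey,'ys2':cy-.074*ey}
def go(name,z,yaw=73.5):
    s=sense();p=np.array(s['ee_pos']);R=Rn.from_quat(s['tcp_rot']);m=R.as_matrix()
    g=Rn.from_euler('z',yaw-90,degrees=True).as_matrix()@np.diag([1,-1,-1.])
    G=min([g,g@np.diag([-1,-1,1])],key=lambda G:(Rn.from_matrix(G)*R.inv()).magnitude())
    print(name,'cm',np.round((np.r_[T[name],z]-p)*100,2),'deg',np.round((Rn.from_matrix(G)*R.inv()).as_rotvec(degrees=True),1),'ee',np.round(p,4),'f',np.round(s['wrist_force'],1),'w',round(s['grip_width'],3),'t',round(s['time'],1))
E
python3 -c "
from h import *
print({k:np.round(v,4) for k,v in T.items()});go('red_jar',.16)"
python3 -m jog '[[[5,5,0,0,0,-8,100],[10,10,0,0,0,-16,100],[15,15,0,0,0,-24,100],[20,20,0,0,0,-32,100],[24,24,0,0,0,-35,100]]]'
python3 -m jog '[[[2,4,0,0,0,0,100],[3,8,0,0,0,0,100],[3,13,0,0,0,0,90],[3,18,0,0,0,0,85],[3,22,0,0,0,0,85]]]'
python3 -c "
from h import *
go('red_jar',.16)"
```

```text
{'red_jar': array([0.452 , 0.0914]), 'green_bot': array([ 0.5515, -0.005 ]), 'white_jar': array([0.653 , 0.0012]), 'amber': array([0.4588, 0.0054]), 'white_bot': array([0.5425, 0.1062]), 'bl': array([0.5294, 0.2961]), 'bs': array([0.4591, 0.319 ]), 'yl': array([ 0.5461, -0.3116]), 'ys1': array([ 0.475, -0.291]), 'ys2': array([ 0.4135, -0.2732])}
red_jar cm [24.66 70.74 -9.52] deg [ -0.1  -0.  -34.9] ee [ 0.2054 -0.616   0.2552] f [-1.  -0.1 -0.4] w 0.999 t 0.1
time: 0.6
ee_pos: [0.3831, -0.4376, 0.2549]
tcp_rot: [0.989, -0.146, -0.0, -0.001]
wrist_force: [0.7, -0.7, -0.4]
grip_width: 1.0
time: 1.1
ee_pos: [0.4127, -0.2142, 0.2545]
tcp_rot: [0.989, -0.145, -0.001, -0.002]
wrist_force: [0.9, -0.2, 0.2]
grip_width: 0.85
red_jar cm [ 3.93 30.56 -9.45] deg [-0.3 -0.1  0.1] ee [ 0.4127 -0.2142  0.2545] f [ 0.9 -0.2  0.2] w 0.85 t 1.1
```

```bash
python3 -m jog '[[[2,5,0,0,0,0,85],[4,10,0,0,0,0,85],[4,15,0,0,0,0,85],[4,20,0,0,0,0,85],[4,25,-2,0,0,0,85]]]' >/dev/null
python3 -m jog '[[[0,4,-2,0,0,0,85],[0,5.5,-4,0,0,0,85],[0,5.6,-6,0,0,0,85],[0,5.6,-7.5,0,0,0,85],[0,5.6,-7.5,0,0,0,85]]]'
python3 - <<'E'
from h import *
go('red_jar',.049); snap('side','s1.png')
E
```

```text
time: 2.1
ee_pos: [0.4521, 0.0815, 0.163]
tcp_rot: [0.99, -0.144, -0.001, -0.002]
wrist_force: [-0.3, -0.5, -1.0]
grip_width: 0.848
red_jar cm [-1.00e-02  9.90e-01 -1.14e+01] deg [-0.2 -0.1  0.1] ee [0.4521 0.0815 0.163 ] f [-0.3 -0.5 -1. ] w 0.848 t 2.1
```

View pics/s1.png

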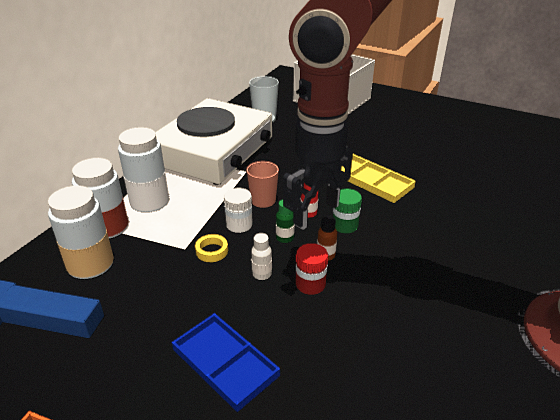

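The side view shows the open gripper above the red jar (311,270), tips clear of it. I'll line up and go down.

```bash
python3 -m jog '[[[0,1,0,0,0,0,85],[0,1,-3,0,0,0,85],[0,1,-6,0,0,0,85],[0,1,-9,0,0,0,85],[0,1,-11.4,0,0,0,85]]]' 
python3 -c "
from h import *
go('red_jar',.049)"
```

```text
time: 2.65
ee_pos: [0.4538, 0.0923, 0.0497]
tcp_rot: [0.99, -0.144, 0.001, -0.003]
wrist_force: [-0.1, 0.2, 0.6]
grip_width: 0.847
red_jar cm [-0.18 -0.09 -0.07] deg [-0.3  0.2  0.1] ee [0.4538 0.0923 0.0497] f [-0.1  0.2  0.6] w 0.847 t 2.6
```

```bash
python3 -m jog '[[[-0.2,-0.1,0,0,0,0,70],[-0.2,-0.1,0,0,0,0,40],[-0.2,-0.1,0,0,0,0,40],[-0.2,-0.1,0,0,0,0,40],[-0.2,-0.1,0,0,0,0,40]]]' 45
python3 -c "
from h import *
go('bl',.18)"
```

```text
time: 3.15
ee_pos: [0.4524, 0.0915, 0.0506]
tcp_rot: [0.99, -0.144, 0.002, -0.003]
wrist_force: [-0.6, 0.1, -2.1]
grip_width: 0.621
bl cm [ 7.71 20.46 12.94] deg [-0.3  0.3  0.1] ee [0.4524 0.0915 0.0506] f [-0.6  0.1 -2.1] w 0.621 t 3.1
```

```bash
python3 -m jog '[[[0,0,3,0,0,0,40],[0,0,7,0,0,0,40],[0,0,11,0,0,0,40],[1.5,4,11,0,0,0,40],[3,8,11,0,0,0,40]]]' 
python3 -m jog '[[[1.5,4,0,0,0,0,40],[3,8,0,0,0,0,40],[4.6,12,0,0,0,0,40],[4.6,12.3,0,0,0,0,40],[4.6,12.3,0,0,0,0,40]]]' 
python3 - <<'E'
from h import *
go('bl',.0546); snap('side','s2.png')
E
```

```text
time: 3.65
ee_pos: [0.4836, 0.1711, 0.1631]
tcp_rot: [0.989, -0.146, 0.004, -0.004]
wrist_force: [1.2, 1.4, -2.3]
grip_width: 0.623
time: 4.15
ee_pos: [0.5287, 0.2956, 0.1629]
tcp_rot: [0.989, -0.145, 0.004, -0.004]
wrist_force: [-0.1, -1.1, -1.6]
grip_width: 0.62
bl cm [  0.07   0.05 -10.83] deg [-0.4  0.5  0.2] ee [0.5287 0.2956 0.1629] f [-0.1 -1.1 -1.6] w 0.62 t 4.2
```

View pics/s2.png

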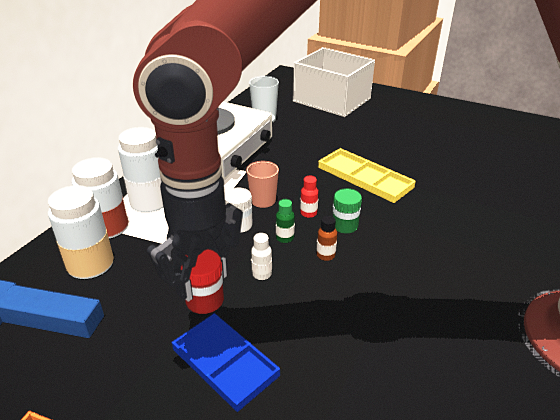

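The red jar hangs upright at (206,283) over the shadowed, larger compartment, around (212,340).

```bash
python3 -m jog '[[[0,0,-3,0,0,0,40],[0,0,-6,0,0,0,40],[0,0,-9,0,0,0,40],[0,0,-10.2,0,0,0,40],[0,0,-10.3,0,0,0,40]]]' 
python3 -c "
from h import *
go('bl',.0546)"
```

```text
time: 4.7
ee_pos: [0.528, 0.2911, 0.0585]
tcp_rot: [0.989, -0.147, 0.002, -0.001]
wrist_force: [-0.4, -0.4, -1.0]
grip_width: 0.624
bl cm [ 0.15  0.5  -0.39] deg [-0.1  0.3  0.4] ee [0.528  0.2911 0.0585] f [-0.4 -0.4 -1. ] w 0.624 t 4.7
```

```bash
python3 -m jog '[[[0.15,0.5,0,0,0,0,40],[0.15,0.5,-0.1,0,0,0,40],[0.15,0.5,-0.2,0,0,0,40],[0.15,0.5,-0.3,0,0,0,40],[0.15,0.5,-0.35,0,0,0,40]]]' 
python3 -c "
from h import *
go('bl',.0546)"
```

```text
time: 5.2
ee_pos: [0.5296, 0.2962, 0.0554]
tcp_rot: [0.989, -0.147, 0.002, -0.002]
wrist_force: [0.1, 0.0, -2.2]
grip_width: 0.619
bl cm [-0.02 -0.01 -0.08] deg [-0.1  0.3  0.4] ee [0.5296 0.2962 0.0554] f [ 0.1  0.  -2.2] w 0.619 t 5.2
```

```bash
python3 -m jog '[[[0,0,-0.1,0,0,0,40],[0,0,-0.1,0,0,0,40]]]'
python3 -m jog '[[[0,0,-0.1,0,0,0,40],[0,0,-0.1,0,0,0,40]]]'
```

```text
time: 5.4
ee_pos: [0.5296, 0.2962, 0.0544]
tcp_rot: [0.989, -0.147, 0.002, -0.002]
wrist_force: [0.0, -0.2, -1.8]
grip_width: 0.619
time: 5.6
ee_pos: [0.5298, 0.2962, 0.0537]
tcp_rot: [0.989, -0.147, 0.002, -0.002]
wrist_force: [0.6, -0.5, 1.3]
grip_width: 0.62
```

Contact felt; release, retreat and head for the green bottle.

```bash
python3 -m jog '[[[0,0,0,0,0,0,66],[0,0,0,0,0,0,72],[0,0,0,0,0,0,85],[0,0,0,0,0,0,85],[0,0,1,0,0,0,85]]]'
python3 -m jog '[[[0,0,4,0,0,0,85],[0,0,8,0,0,0,85],[0,0,11,0,0,0,85],[0,-5,11,0,0,0,75],[0,-10,11,0,0,0,75]]]' >/dev/null
python3 -m jog '[[[0,-5,0,0,0,0,75],[1,-10,0,0,0,0,75],[1.8,-15,0,0,0,0,75],[2,-19.5,0,0,0,0,75],[2,-19.5,0,0,0,0,75]]]' 
python3 - <<'E'
from h import *
go('green_bot',.046); snap('side','s3.png')
E
```

```text
time: 6.1
ee_pos: [0.5288, 0.2957, 0.0628]
tcp_rot: [0.989, -0.147, 0.001, -0.001]
wrist_force: [0.8, 0.2, -0.5]
grip_width: 0.85
time: 7.1
ee_pos: [0.5495, -0.009, 0.176]
tcp_rot: [0.988, -0.152, 0.004, 0.001]
wrist_force: [-0.0, 0.4, -0.3]
grip_width: 0.752
green_bot cm [  0.2   0.4 -13. ] deg [0.2 0.5 1. ] ee [ 0.5495 -0.009   0.176 ] f [-0.   0.4 -0.3] w 0.752 t 7.1
```

View pics/s3.png

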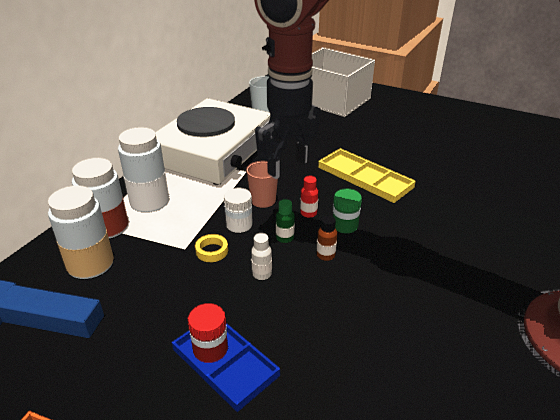

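The red jar stands upright in the blue tray's large compartment at (208,333), and the gripper is above the green bottle (286,222).

```bash
python3 -m jog '[[[0.2,0.4,-2,0,0,1,75],[0.2,0.4,-4,0,0,1,75],[0.2,0.4,-6,0,0,1,75],[0.2,0.4,-7,0,0,1,75],[0.2,0.4,-7,0,0,1,75]]]' 
python3 -c "
from h import *
go('green_bot',.046)"
```

```text
time: 7.65
ee_pos: [0.5507, 0.0015, 0.105]
tcp_rot: [0.99, -0.14, 0.003, -0.001]
wrist_force: [0.4, -0.3, -0.5]
grip_width: 0.752
green_bot cm [ 0.08 -0.65 -5.9 ] deg [-0.1  0.3 -0.4] ee [0.5507 0.0015 0.105 ] f [ 0.4 -0.3 -0.5] w 0.752 t 7.7
```

```bash
python3 -m jog '[[[0.1,-0.65,0,0,0,0,75],[0.1,-0.65,-1.5,0,0,0,75],[0.1,-0.65,-3,0,0,0,75],[0.1,-0.65,-4.5,0,0,0,75],[0.1,-0.65,-5.9,0,0,0,75]]]' 
python3 -c "
from h import *
go('green_bot',.046)"
```

```text
time: 8.15
ee_pos: [0.5527, -0.0054, 0.0465]
tcp_rot: [0.99, -0.14, 0.004, -0.001]
wrist_force: [-0.2, 0.2, -0.5]
grip_width: 0.751
green_bot cm [-0.12  0.04 -0.05] deg [-0.1  0.4 -0.4] ee [ 0.5527 -0.0054  0.0465] f [-0.2  0.2 -0.5] w 0.751 t 8.2
```

```bash
python3 -m jog '[[[-0.1,0,0,0,0,0,50],[-0.1,0,0,0,0,0,20],[-0.1,0,0,0,0,0,20],[-0.1,0,0,0,0,0,20],[-0.1,0,0,0,0,0,20]]]' 40
python3 -m jog '[[[0,0,0,0,0,0,20]]]'
python3 -c "
from h import *
go('bs',.18)"
```

```text
time: 8.65
ee_pos: [0.5521, -0.0054, 0.0471]
tcp_rot: [0.99, -0.14, 0.004, -0.001]
wrist_force: [-0.9, 0.7, 0.5]
grip_width: 0.405
time: 8.75
ee_pos: [0.5523, -0.0054, 0.0474]
tcp_rot: [0.99, -0.14, 0.005, -0.001]
wrist_force: [-0.1, 0.1, -0.6]
grip_width: 0.412
bs cm [-9.32 32.43 13.26] deg [-0.1  0.6 -0.4] ee [ 0.5523 -0.0054  0.0474] f [-0.1  0.1 -0.6] w 0.412 t 8.8
```

```bash
python3 -m jog '[[[0,0,4,0,0,0,20],[0,0,8,0,0,0,20],[0,0,12,0,0,0,20],[-1,4,12.5,0,0,0,20],[-2,8,12.5,0,0,0,20]]]' >/dev/null
python3 -m jog '[[[-1.5,5,0,0,0,0,20],[-3,10,0,0,0,0,20],[-4.5,15,0,0,0,0,20],[-6,20,0,0,0,0,20],[-7,23,0,0,0,0,20]]]'  >/dev/null
python3 -m jog '[[[0,0,0,0,0,0,20],[0,0,0,0,0,0,20]]]'
python3 - <<'E'
from h import *
go('bs',.0514)
E
```

```text
time: 9.95
ee_pos: [0.4607, 0.309, 0.1747]
tcp_rot: [0.99, -0.139, 0.007, -0.002]
wrist_force: [-0.5, -0.9, -0.8]
grip_width: 0.407
bs cm [ -0.17   1.   -12.33] deg [-0.2  0.8 -0.5] ee [0.4607 0.309  0.1747] f [-0.5 -0.9 -0.8] w 0.407 t 9.9
```

```bash
python3 -m jog '[[[-0.2,1,0,0,0.8,0,20],[-0.2,1,-3,0,0.8,0,20],[-0.2,1,-6,0,0.8,0,20],[-0.2,1,-9,0,0.8,0,20],[-0.2,1,-11.2,0,0.8,0,20]]]'
python3 -m jog '[[[0,0,0,0,0,0,20]]]' >/dev/null
python3 - <<'E'
from h import *
go('bs',.0514); snap('side','s4.png')
E
```

```text
time: 10.45
ee_pos: [0.4593, 0.317, 0.061]
tcp_rot: [0.99, -0.141, -0.001, -0.001]
wrist_force: [0.6, 0.4, -1.3]
grip_width: 0.407
bs cm [ 0.06  0.44 -0.68] deg [ 0.2 -0.4 -0.2] ee [0.4584 0.3146 0.0582] f [-1.6 -0.6 -0.3] w 0.405 t 10.6
```

View pics/s4.png

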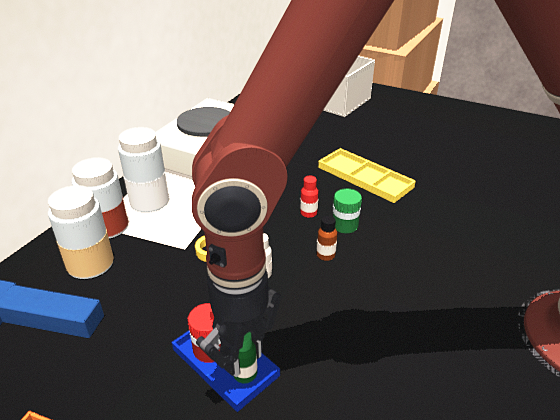

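The green bottle (246,362) is held upright just above the small compartment, its centre near (243,370). The red jar is undisturbed.

```bash
python3 -m jog '[[[0,0.4,-0.2,0,0,0,20],[0,0.4,-0.4,0,0,0,20],[0,0.4,-0.5,0,0,0,20],[0,0.4,-0.6,0,0,0,20],[0,0.4,-0.6,0,0,0,20]]]'
python3 -m jog '[[[0,0,-0.1,0,0,0,20],[0,0,-0.1,0,0,0,20]]]'
python3 -m jog '[[[0,0,-0.05,0,0,0,20],[0,0,-0.05,0,0,0,20]]]'
python3 -c "
from h import *
go('bs',.0514)"
```

```text
time: 11.1
ee_pos: [0.4596, 0.3189, 0.054]
tcp_rot: [0.99, -0.142, -0.002, 0.001]
wrist_force: [-0.4, -0.8, 0.1]
grip_width: 0.409
time: 11.3
ee_pos: [0.4596, 0.3189, 0.053]
tcp_rot: [0.99, -0.142, -0.002, 0.001]
wrist_force: [-0.2, -0.6, -0.5]
grip_width: 0.412
time: 11.5
ee_pos: [0.4595, 0.3188, 0.0524]
tcp_rot: [0.99, -0.142, -0.002, 0.001]
wrist_force: [-0.1, -0.6, -0.9]
grip_width: 0.406
bs cm [-0.05  0.01 -0.1 ] deg [ 0.1 -0.2 -0.1] ee [0.4595 0.3188 0.0524] f [-0.1 -0.6 -0.9] w 0.406 t 11.5
```

```bash
python3 -m jog '[[[0,0,-0.1,0,0,0,20],[0,0,-0.1,0,0,0,20]]]'
python3 -m jog '[[[0,0,-0.05,0,0,0,20],[0,0,-0.05,0,0,0,20]]]'
```

```text
time: 11.7
ee_pos: [0.4595, 0.3188, 0.0513]
tcp_rot: [0.99, -0.142, -0.002, 0.001]
wrist_force: [-0.1, -0.2, 0.1]
grip_width: 0.408
time: 11.9
ee_pos: [0.4595, 0.3188, 0.0512]
tcp_rot: [0.99, -0.142, -0.002, 0.001]
wrist_force: [0.2, 0.2, 4.0]
grip_width: 0.406
```

```bash
python3 -m jog '[[[0,0,0,0,0,0,44],[0,0,0,0,0,0,50],[0,0,0,0,0,0,65],[0,0,0,0,0,0,65],[0,0,1,0,0,0,65]]]'
python3 -m jog '[[[0,0,4,0,0,0,65],[0,0,8,0,0,0,65],[0,0,12,0,0,0,85],[2,-4,12,0,0,0,85],[4,-8,12,0,0,0,85]]]' >/dev/null
python3 -m jog '[[[3,-4,0,0,0,0,85],[6,-8,0,0,0,0,85],[9,-12,0,0,0,0,85],[12,-16,0,0,0,0,85],[15,-20,0,0,0,0,85]]]' >/dev/null
python3 -m jog '[[[0.3,-2,0,0,0,0,85],[0.3,-3,0,0,0,0,85],[0.3,-3,0,0,0,0,85]]]' 
python3 - <<'E'
from h import *
go('white_jar',.049)
c=snap('top','t1.png')
E
```

```text
time: 12.4
ee_pos: [0.4586, 0.3183, 0.0604]
tcp_rot: [0.99, -0.142, -0.003, 0.002]
wrist_force: [0.0, -0.0, -0.9]
grip_width: 0.651
time: 13.7
ee_pos: [0.6527, 0.0062, 0.1842]
tcp_rot: [0.99, -0.141, -0.001, 0.0]
wrist_force: [-0.0, 0.8, -0.2]
grip_width: 0.851
white_jar cm [  0.03  -0.5  -13.52] deg [ 0.  -0.1 -0.3] ee [0.6527 0.0062 0.1842] f [-0.   0.8 -0.2] w 0.851 t 13.7
```

View pics/t1.png

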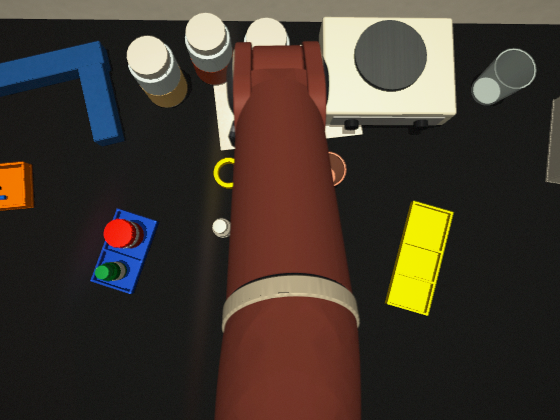

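The top view shows the red jar (120,233) and green bottle (105,271) standing in their blue-tray compartments. The arm is over the white jar.

```bash
python3 -m jog '[[[0,-0.5,-2,0,0,0,85],[0,-0.5,-4,0,0,0,85],[0,-0.5,-6,0,0,0,85],[0,-0.5,-8.5,0,0,0,85],[0,-0.5,-8.5,0,0,0,85]]]' 
python3 -m jog '[[[0,0,0,0,0,0,85]]]' >/dev/null
python3 -c "
from h import *
go('white_jar',.049)"
```

```text
time: 14.25
ee_pos: [0.6492, 0.0077, 0.096]
tcp_rot: [0.991, -0.137, -0.005, -0.001]
wrist_force: [0.1, 0.4, -0.1]
grip_width: 0.85
white_jar cm [ 0.37 -0.85 -4.78] deg [-0.3 -0.6 -0.9] ee [0.6493 0.0097 0.0968] f [ 0.1 -0.3  1. ] w 0.85 t 14.3
```

```bash
python3 -m jog '[[[0.4,-0.85,0,0,-0.6,-0.8,85],[0.4,-0.85,0,0,-0.6,-0.8,85],[0.4,-0.85,0,0,-0.6,-0.8,85]]]' >/dev/null
python3 -c "
from h import *
go('white_jar',.049)"
```

```text
white_jar cm [-0.1   0.06 -4.9 ] deg [-0.2  0.2 -0. ] ee [6.54e-01 6.00e-04 9.80e-02] f [-0.2 -0.6  0.3] w 0.848 t 14.7
```

```bash
python3 -m jog '[[[-0.1,0,-1.5,0,0,0,85],[-0.1,0,-3,0,0,0,85],[-0.1,0,-4.3,0,0,0,85],[-0.1,0,-4.9,0,0,0,85],[-0.1,0,-4.9,0,0,0,85]]]' >/dev/null
python3 -c "
from h import *
go('white_jar',.049)"
python3 -m jog '[[[0,0,0,0,0,0,65],[0,0,0,0,0,0,40],[0,0,0,0,0,0,40],[0,0,0,0,0,0,40],[0,0,0,0,0,0,40]]]' 45
python3 -m jog '[[[0,0,0,0,0,0,40]]]'
python3 -c "
from h import *
go('yl',.18)"
```

```text
white_jar cm [ 0.1  -0.07  0.17] deg [-0.3  0.  -0.1] ee [0.652  0.0019 0.0473] f [0.5 0.5 0.1] w 0.85 t 15.2
time: 15.65
ee_pos: [0.6518, 0.0017, 0.047]
tcp_rot: [0.99, -0.143, -0.001, -0.003]
wrist_force: [-0.5, -0.8, -2.1]
grip_width: 0.621
time: 15.75
ee_pos: [0.6517, 0.0016, 0.0469]
tcp_rot: [0.99, -0.143, -0.001, -0.002]
wrist_force: [-0.1, -1.0, -1.4]
grip_width: 0.623
yl cm [-10.56 -31.32  13.31] deg [-0.3 -0.  -0.1] ee [0.6517 0.0016 0.0469] f [-0.1 -1.  -1.4] w 0.623 t 15.8
```

```bash
python3 -m jog '[[[0,0,4,0,0,0,40],[0,0,8,0,0,0,40],[0,0,12,0,0,0,40],[-1.3,-4,13,0,0,0,40],[-2.6,-8,13,0,0,0,40]]]' >/dev/null
python3 -m jog '[[[-1.5,-4.5,0,0,0,0,40],[-3,-9,0,0,0,0,40],[-4.5,-13.5,0,0,0,0,40],[-6,-18,0,0,0,0,40],[-7.5,-22,0,0,0,0,40]]]'  >/dev/null
python3 -m jog '[[[0,0,0,0,0,0,40],[0,0,0,0,0,0,40],[0,0,0,0,0,0,40]]]'
python3 - <<'E'
from h import *
go('yl',.0509)
E
```

```text
time: 17.05
ee_pos: [0.5519, -0.2983, 0.1801]
tcp_rot: [0.99, -0.14, 0.003, -0.004]
wrist_force: [0.8, 0.4, -2.1]
grip_width: 0.622
yl cm [ -0.58  -1.33 -12.92] deg [-0.4  0.4 -0.4] ee [ 0.5519 -0.2983  0.1801] f [ 0.8  0.4 -2.1] w 0.622 t 17.1
```

```bash
python3 -m jog '[[[-0.6,-1.3,-2,-0.4,0.4,-0.4,40],[-0.6,-1.3,-5,-0.4,0.4,-0.4,40],[-0.6,-1.3,-8,-0.4,0.4,-0.4,40],[-0.6,-1.3,-11,-0.4,0.4,-0.4,40],[-0.6,-1.3,-11,-0.4,0.4,-0.4,40]]]'  >/dev/null
python3 -m jog '[[[0,0,0,0,0,0,40],[0,0,0,0,0,0,40]]]' >/dev/null
python3 - <<'E'
from h import *
go('yl',.0509); snap('side','s5.png')
E
```

```text
yl cm [ 0.05 -0.61 -1.61] deg [-0.3 -0.4 -0.3] ee [ 0.5456 -0.3055  0.067 ] f [ 0.1  0.4 -0.9] w 0.622 t 17.8
```

View pics/s5.png

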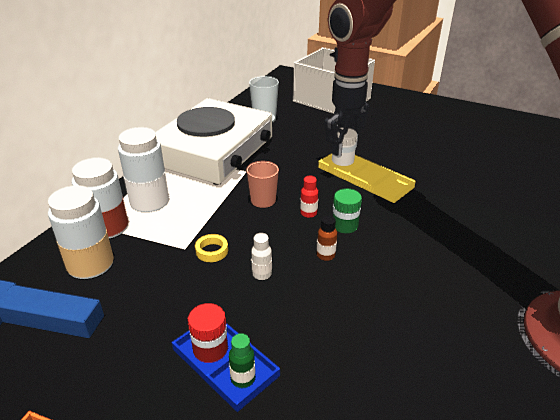

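The white jar is held just above the far, large compartment at (345,152). In the blue tray, the jar (208,333) and green bottle (241,362) both stand.

```bash
python3 -m jog '[[[0,-0.6,0,-0.3,-0.4,0,40],[0,-0.6,-0.5,-0.3,-0.4,0,40],[0,-0.6,-0.9,-0.3,-0.4,0,40],[0,-0.6,-1.2,-0.3,-0.4,0,40],[0,-0.6,-1.3,-0.3,-0.4,0,40]]]' 
python3 -m jog '[[[0,0,-0.1,0,0,0,40],[0,0,-0.1,0,0,0,40]]]'
python3 -c "
from h import *
go('yl',.0509)"
```

```text
time: 18.3
ee_pos: [0.5452, -0.3119, 0.0538]
tcp_rot: [0.99, -0.141, 0.0, -0.0]
wrist_force: [-0.2, 0.5, -1.9]
grip_width: 0.622
time: 18.5
ee_pos: [0.5451, -0.3117, 0.0524]
tcp_rot: [0.99, -0.141, -0.0, -0.0]
wrist_force: [0.9, 1.1, -2.1]
grip_width: 0.623
yl cm [ 0.1   0.02 -0.15] deg [-0.  -0.  -0.3] ee [ 0.5451 -0.3117  0.0524] f [ 0.9  1.1 -2.1] w 0.623 t 18.5
```

```bash
python3 -m jog '[[[0.1,0,-0.1,0,0,0,40],[0.1,0,-0.1,0,0,0,40]]]'
python3 -m jog '[[[0,0,-0.05,0,0,0,40],[0,0,-0.05,0,0,0,40]]]'
```

```text
time: 18.7
ee_pos: [0.5463, -0.3116, 0.0513]
tcp_rot: [0.99, -0.141, -0.0, -0.0]
wrist_force: [0.1, -0.6, -2.6]
grip_width: 0.624
time: 18.9
ee_pos: [0.5463, -0.3116, 0.0508]
tcp_rot: [0.99, -0.141, -0.0, -0.0]
wrist_force: [-0.1, 0.2, -2.3]
grip_width: 0.617
```

```bash
python3 -m jog '[[[0,0,-0.08,0,0,0,40],[0,0,-0.08,0,0,0,40]]]'
python3 -m jog '[[[0,0,0,0,0,0,40]]]'
```

```text
time: 19.1
ee_pos: [0.5464, -0.3117, 0.0506]
tcp_rot: [0.99, -0.141, -0.0, -0.0]
wrist_force: [-1.0, 0.9, 2.1]
grip_width: 0.621
time: 19.2
ee_pos: [0.5464, -0.3117, 0.0507]
tcp_rot: [0.99, -0.141, 0.0, -0.0]
wrist_force: [0.1, -0.1, -1.4]
grip_width: 0.621
```

```bash
python3 -m jog '[[[0,0,0,0,0,0,66],[0,0,0,0,0,0,72],[0,0,0,0,0,0,85],[0,0,0,0,0,0,85],[0,0,1,0,0,0,85]]]'
python3 -m jog '[[[0,0,4,0,0,0,85],[0,0,8,0,0,0,85],[0,0,12,0,0,0,75],[-1,4,12,0,0,0,75],[-2,8,12,0,0,0,75]]]' >/dev/null
python3 -m jog '[[[-1.5,5,0,0,0,0,75],[-3,10,0,0,0,0,75],[-4.5,15,0,0,0,0,75],[-6,20,0,0,0,0,75],[-7,24,0,0,0,0,75]]]' >/dev/null
python3 -m jog '[[[0,0,-2,0,0,0,75],[0,0,-2,0,0,0,75],[0,0,-2,0,0,0,75]]]' >/dev/null
python3 -c "
from h import *
go('amber',.046)"
```

```text
time: 19.7
ee_pos: [0.5454, -0.3111, 0.0597]
tcp_rot: [0.99, -0.141, -0.001, -0.001]
wrist_force: [1.0, 0.4, -1.1]
grip_width: 0.849
amber cm [  0.31  -0.34 -11.78] deg [ 0.   0.3 -0. ] ee [0.4557 0.0088 0.1638] f [0.4 0.1 0.4] w 0.75 t 21.0
```

```bash
python3 -m jog '[[[0.3,-0.3,-1,0,0,0,75],[0.3,-0.3,-3,0,0,0,75],[0.3,-0.3,-5,0,0,0,75],[0.3,-0.3,-5,0,0,0,75],[0.3,-0.3,-5,0,0,0,75]]]' >/dev/null
python3 -c "
from h import *
go('amber',.046)"
```

```text
amber cm [-0.03  0.08 -6.78] deg [0.1 0.3 0.1] ee [0.4591 0.0046 0.1138] f [ 0.4  0.5 -0.1] w 0.752 t 21.5
```

```bash
python3 -m jog '[[[0,0,-2,0,0,0,75],[0,0,-4,0,0,0,75],[0,0,-6,0,0,0,75],[0,0,-6.7,0,0,0,75],[0,0,-6.7,0,0,0,75]]]' >/dev/null
python3 -c "
from h import *
go('amber',.046)"
python3 -m jog '[[[0,0,0,0,0,0,50],[0,0,0,0,0,0,20],[0,0,0,0,0,0,20],[0,0,0,0,0,0,20],[0,0,0,0,0,0,20]]]' 40
python3 -m jog '[[[0,0,0,0,0,0,20]]]'
python3 -c "
from h import *
go('ys1',.18); go('ys2',.18)"
```

```text
amber cm [-0.06  0.12 -0.09] deg [0.1 0.3 0.2] ee [0.4594 0.0042 0.0469] f [0.3 0.2 0.4] w 0.754 t 22.0
time: 22.5
ee_pos: [0.4603, 0.0041, 0.048]
tcp_rot: [0.989, -0.145, 0.004, 0.0]
wrist_force: [1.1, 0.1, 6.0]
grip_width: 0.408
time: 22.6
ee_pos: [0.4606, 0.0041, 0.0486]
tcp_rot: [0.989, -0.145, 0.004, 0.0]
wrist_force: [0.6, 0.3, -1.1]
grip_width: 0.406
ys1 cm [  1.43 -29.51  13.14] deg [0.1 0.5 0.2] ee [0.4606 0.0041 0.0486] f [ 0.6  0.3 -1.1] w 0.406 t 22.6
ys2 cm [ -4.72 -27.73  13.14] deg [0.1 0.5 0.2] ee [0.4606 0.0041 0.0486] f [ 0.6  0.3 -1.1] w 0.406 t 22.6
```

```bash
python3 -m jog '[[[0,0,4,0,0,0,20],[0,0,8,0,0,0,20],[0,0,12,0,0,0,20],[0.2,-4,13,0,0,0,20],[0.4,-8,13,0,0,0,20]]]' >/dev/null
python3 -m jog '[[[0.2,-5,0,0,0,0,20],[0.4,-10,0,0,0,0,20],[0.6,-15,0,0,0,0,20],[0.8,-20,0,0,0,0,20],[1,-21.5,0,0,0,0,20]]]'  >/dev/null
python3 -m jog '[[[0,0,-3,0,0,0,20],[0,0,-3,0,0,0,20],[0,0,-3,0,0,0,20]]]' >/dev/null
python3 - <<'E'
from h import *
go('ys1',.0526)
E
```

```text
ys1 cm [ 0.12  0.57 -9.83] deg [0.3 0.7 0.4] ee [ 0.4737 -0.2967  0.1509] f [ 0.2  0.7 -0.7] w 0.406 t 23.9
```

```bash
python3 -m jog '[[[0.1,0.6,-2,0.3,0.7,0.4,20],[0.1,0.6,-5,0.3,0.7,0.4,20],[0.1,0.6,-8,0.3,0.7,0.4,20],[0.1,0.6,-8.3,0.3,0.7,0.4,20],[0.1,0.6,-8.3,0.3,0.7,0.4,20]]]' >/dev/null
python3 - <<'E'
from h import *
go('ys1',.0526); snap('side','s6.png')
E
```

```text
ys1 cm [-0.04 -0.13 -1.6 ] deg [-0.1  0.  -0.1] ee [ 0.4754 -0.2898  0.0686] f [-0.7  0.7 -0. ] w 0.41 t 24.4
```

View pics/s6.png

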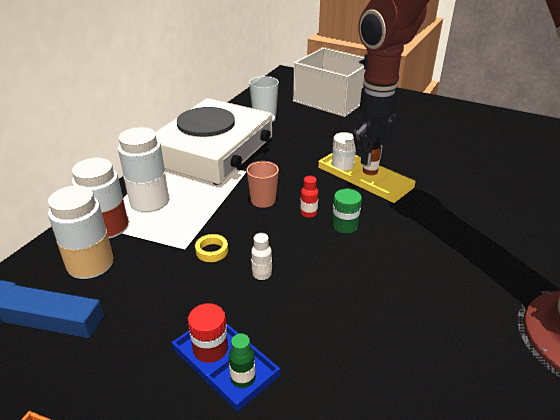

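The white jar stands in the large compartment at (344,152), and the amber bottle (371,162) is upright over the middle one. Lowering to contact.

```bash
python3 -m jog '[[[0,-0.1,-0.6,0,0,0,20],[0,-0.1,-1.1,0,0,0,20],[0,-0.1,-1.4,0,0,0,20],[0,-0.1,-1.4,0,0,0,20]]]' 
python3 -m jog '[[[0,0,-0.1,0,0,0,20],[0,0,-0.1,0,0,0,20]]]'
python3 -m jog '[[[0,0,-0.1,0,0,0,20],[0,0,-0.1,0,0,0,20]]]'
```

```text
time: 24.85
ee_pos: [0.4757, -0.2914, 0.0552]
tcp_rot: [0.99, -0.143, 0.001, -0.0]
wrist_force: [-0.1, -0.9, 0.1]
grip_width: 0.41
time: 25.05
ee_pos: [0.4756, -0.2914, 0.0542]
tcp_rot: [0.99, -0.143, 0.001, -0.0]
wrist_force: [0.4, 0.0, -0.4]
grip_width: 0.408
time: 25.25
ee_pos: [0.4756, -0.2914, 0.0531]
tcp_rot: [0.99, -0.143, 0.001, -0.0]
wrist_force: [-0.0, -0.0, -0.3]
grip_width: 0.408
```

```bash
python3 -m jog '[[[0,0,-0.07,0,0,0,20],[0,0,-0.07,0,0,0,20]]]'
python3 -m jog '[[[0,0,-0.07,0,0,0,20],[0,0,-0.07,0,0,0,20]]]'
```

```text
time: 25.45
ee_pos: [0.4755, -0.2913, 0.0523]
tcp_rot: [0.99, -0.143, 0.0, -0.0]
wrist_force: [0.2, -0.8, -0.9]
grip_width: 0.404
time: 25.65
ee_pos: [0.4756, -0.2913, 0.0521]
tcp_rot: [0.99, -0.143, 0.001, -0.0]
wrist_force: [-2.2, 1.2, 3.7]
grip_width: 0.408
```

```bash
python3 -m jog '[[[0,0,0,0,0,0,44],[0,0,0,0,0,0,50],[0,0,0,0,0,0,65],[0,0,0,0,0,0,65],[0,0,1,0,0,0,65]]]'
python3 -m jog '[[[0,0,4,0,0,0,65],[0,0,8,0,0,0,65],[0,0,12,0,0,0,75],[0.7,4,12,0,0,0,75],[1.4,8,12,0,0,0,75]]]' >/dev/null
python3 -m jog '[[[0.9,5,0,0,0,0,75],[1.8,10,0,0,0,0,75],[2.7,15,0,0,0,0,75],[3.6,20,0,0,0,0,75],[4.5,25,0,0,0,0,75]]]' >/dev/null
python3 -m jog '[[[0.8,4,0,0,0,0,75],[0.8,6,0,0,0,0,75],[0.8,6,-2,0,0,0,75],[0.8,6,-2,0,0,0,75],[0.8,6,-2,0,0,0,75]]]' >/dev/null
python3 -c "
from h import *
go('white_bot',.046)"
```

```text
time: 26.15
ee_pos: [0.4747, -0.2908, 0.0613]
tcp_rot: [0.99, -0.143, -0.001, -0.001]
wrist_force: [-0.8, 0.4, 0.4]
grip_width: 0.65
white_bot cm [  0.07   1.   -11.9 ] deg [0.1 0.2 0.2] ee [0.5418 0.0962 0.165 ] f [ 0.3 -0.6 -0.2] w 0.749 t 27.6
```

```bash
python3 -m jog '[[[0.1,1,-1,0,0,0,75],[0.1,1,-3,0,0,0,75],[0.1,1,-5,0,0,0,75],[0.1,1,-5,0,0,0,75],[0.1,1,-5,0,0,0,75]]]' >/dev/null
python3 -c "
from h import *
go('white_bot',.046)"
```

```text
white_bot cm [-0.06  0.   -6.93] deg [0.1 0.2 0.3] ee [0.5431 0.1062 0.1153] f [ 0.9 -0.2 -0.2] w 0.747 t 28.1
```

```bash
python3 -m jog '[[[0,0,-2,0,0,0,75],[0,0,-4,0,0,0,75],[0,0,-6,0,0,0,75],[0,0,-6.8,0,0,0,75],[0,0,-6.8,0,0,0,75]]]' >/dev/null
python3 -c "
from h import *
go('white_bot',.046)"
python3 -m jog '[[[0,0,0,0,0,0,50],[0,0,0,0,0,0,20],[0,0,0,0,0,0,20],[0,0,0,0,0,0,20],[0,0,0,0,0,0,20]]]' 40
python3 -m jog '[[[0,0,0,0,0,0,20]]]'
python3 -c "
from h import *
go('ys2',.18)"
```

```text
white_bot cm [-0.06  0.01 -0.12] deg [0.1 0.2 0.3] ee [0.5431 0.1061 0.0472] f [ 0.3 -0.1  0.3] w 0.748 t 28.6
time: 29.15
ee_pos: [0.5442, 0.1064, 0.0487]
tcp_rot: [0.989, -0.146, 0.003, -0.0]
wrist_force: [-0.5, -0.2, 6.6]
grip_width: 0.408
time: 29.25
ee_pos: [0.5444, 0.1064, 0.0492]
tcp_rot: [0.989, -0.146, 0.004, -0.0]
wrist_force: [-0.5, -0.1, -1.3]
grip_width: 0.408
ys2 cm [-13.09 -37.96  13.08] deg [0.  0.4 0.3] ee [0.5444 0.1064 0.0492] f [-0.5 -0.1 -1.3] w 0.408 t 29.2
```

```bash
python3 -m jog '[[[0,0,4,0,0,0,20],[0,0,8,0,0,0,20],[0,0,12,0,0,0,20],[-1.3,-4,13,0,0,0,20],[-2.6,-8,13,0,0,0,20]]]' >/dev/null
python3 -m jog '[[[-1.5,-4.5,0,0,0,0,20],[-3,-9,0,0,0,0,20],[-4.5,-13.5,0,0,0,0,20],[-6,-18,0,0,0,0,20],[-7.5,-22.5,0,0,0,0,20]]]'  >/dev/null
python3 -m jog '[[[-1.5,-4,0,0,0,0,20],[-2.4,-7,0,0,0,0,20],[-2.4,-7,0,0,0,0,20],[-2.4,-7,0,0,0,0,20]]]' >/dev/null
python3 - <<'E'
from h import *
go('ys2',.0532)
E
```

```text
ys2 cm [ -0.54  -0.34 -12.8 ] deg [-0.1  0.7  0.2] ee [ 0.4188 -0.2698  0.1812] f [ 0.3 -0.9 -0.8] w 0.408 t 30.6
```

```bash
python3 -m jog '[[[-0.5,-0.3,-2,0,0.7,0.2,20],[-0.5,-0.3,-5,0,0.7,0.2,20],[-0.5,-0.3,-8,0,0.7,0.2,20],[-0.5,-0.3,-10.6,0,0.7,0.2,20],[-0.5,-0.3,-10.6,0,0.7,0.2,20]]]' >/dev/null
python3 -m jog '[[[0,0,0,0,0,0,20]]]' >/dev/null
python3 - <<'E'
from h import *
go('ys2',.0532); snap('side','s7.png')
i=cv2.imread('pics/s7.png')[100:220,300:440]; cv2.imwrite('pics/s7.png',cv2.resize(i,None,fx=4,fy=4))
E
```

```text
ys2 cm [-0.01 -0.49 -1.97] deg [-0.4 -0.3 -0.4] ee [ 0.4136 -0.2684  0.0729] f [ 0.7  0.2 -0.3] w 0.407 t 31.2
```

View pics/s7.png

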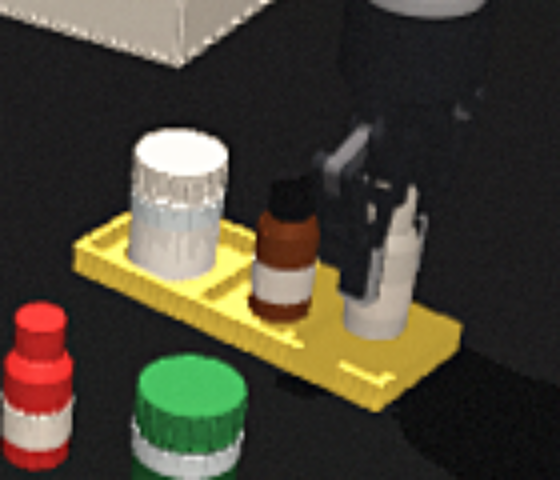

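The crop shows the white jar and amber bottle standing in their compartments, with the white bottle upright over the last one at about (375,320) in the crop.

```bash
python3 -m jog '[[[0,-0.5,0,-0.4,-0.3,0,20],[0,-0.5,-0.7,-0.4,-0.3,0,20],[0,-0.5,-1.3,-0.4,-0.3,0,20],[0,-0.5,-1.7,-0.4,-0.3,0,20],[0,-0.5,-1.7,-0.4,-0.3,0,20]]]' >/dev/null
python3 -m jog '[[[0,0,-0.1,0,0,0,20],[0,0,-0.1,0,0,0,20]]]'
python3 -m jog '[[[0,0,-0.07,0,0,0,20],[0,0,-0.07,0,0,0,20]]]'
```

```text
time: 32.0
ee_pos: [0.4131, -0.2727, 0.0542]
tcp_rot: [0.99, -0.14, -0.001, -0.001]
wrist_force: [-0.2, -0.4, -1.0]
grip_width: 0.406
time: 32.2
ee_pos: [0.4131, -0.2727, 0.0535]
tcp_rot: [0.99, -0.14, -0.001, -0.001]
wrist_force: [-0.2, 0.1, -1.0]
grip_width: 0.412
```

```bash
python3 -m jog '[[[0,0,-0.07,0,0,0,20],[0,0,-0.07,0,0,0,20]]]'
python3 -m jog '[[[0,0,-0.07,0,0,0,20],[0,0,-0.07,0,0,0,20]]]'
```

```text
time: 32.4
ee_pos: [0.4131, -0.2727, 0.0528]
tcp_rot: [0.99, -0.14, -0.001, -0.001]
wrist_force: [-0.5, 0.6, -1.8]
grip_width: 0.408
time: 32.6
ee_pos: [0.4131, -0.2727, 0.0527]
tcp_rot: [0.99, -0.14, -0.001, -0.001]
wrist_force: [-1.2, 0.1, 3.6]
grip_width: 0.409
```

```bash
python3 -m jog '[[[0,0,0,0,0,0,44],[0,0,0,0,0,0,50],[0,0,0,0,0,0,65],[0,0,0,0,0,0,65],[0,0,1,0,0,0,65]]]' >/dev/null
python3 -m jog '[[[0,0,4,0,0,0,65],[0,0,8,0,0,0,65],[0,0,12,0,0,0,65],[0,0,16,0,0,0,65],[0,-4,16,0,0,0,65]]]' >/dev/null
python3 -m jog '[[[0,-5,0,0,0,0,65],[-2,-10,0,0,0,0,65],[-4,-15,0,0,0,0,65],[-7,-20,0,0,0,0,65],[-10,-24,0,0,0,0,65]]]'
python3 -m jog '[[[0,0,0,0,0,0,65],[0,0,0,0,0,0,65],[0,0,0,0,0,0,65]]]' >/dev/null
python3 - <<'E'
from h import *
c=snap('top','t2.png'); snap('side','s8.png'); P=pts(c)
Z=P[:,:,2]; hsv=0
for n,(x,y),H in [('red_jar',T['bl'],.078),('green_bot',T['bs'],.089),('white_jar',T['yl'],.078),('amber',T['ys1'],.089),('white_bot',T['ys2'],.089),('red_bot',(.5437,-.102),.085),('green_jar',(.4591,-.0957),.074)]:
    m=((np.hypot(P[:,:,0]-x,P[:,:,1]-y)<.04)&(abs(Z-H)<.007)).astype(np.uint8)
    k=max(cv2.findContours(m,cv2.RETR_EXTERNAL,cv2.CHAIN_APPROX_NONE)[0],key=cv2.contourArea)
    (a,b),r=cv2.minEnclosingCircle(k); p=ray(c,a,b,H)[:2]
    print(n,'z',np.round(np.median(Z[m>0]),4),'r',round(r*1000/c['fx']*(.867-H),1),'err mm',np.round((p-np.array([x,y]))*1000,1))
print(sense()['time'])
E
```

```text
time: 34.1
ee_pos: [0.3251, -0.5372, 0.2291]
tcp_rot: [0.991, -0.135, 0.004, -0.001]
wrist_force: [0.2, -1.0, -0.3]
grip_width: 0.65
red_jar z 0.0782 r 28.6 err mm [ 0.7 -2.3]
green_bot z 0.0891 r 14.5 err mm [-0.8 -2.6]
white_jar z 0.0787 r 27.8 err mm [2.9 0.7]
amber z 0.0897 r 14.1 err mm [-0.3  1.2]
white_bot z 0.0894 r 13.9 err mm [-1.9  2.2]
red_bot z 0.0857 r 12.7 err mm [-0.1  0. ]
green_jar z 0.0744 r 27.8 err mm [-0.1  0. ]
34.5
```

View pics/t2.png

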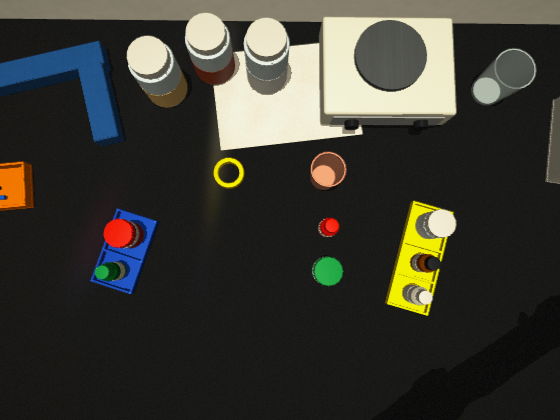

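View pics/s8.png

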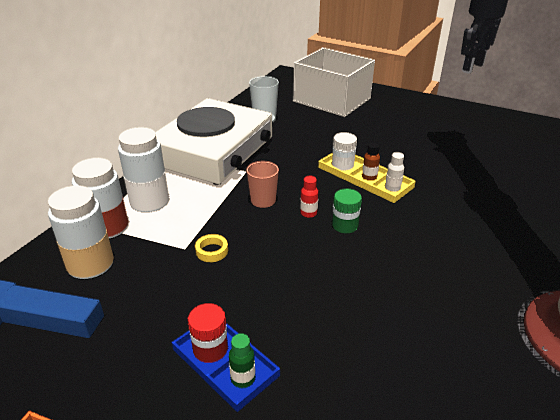

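Both views show all five items upright, each in its compartment: red jar (120,233), green bottle (105,271), white jar (436,224), amber (430,262) and white bottle (422,297) in the top view. Their tops are 4 mm higher than on the bench, so they rest on the tray floors. The red bottle, green jar, cup and tape haven't moved, and the arm is clear.

```bash
python3 -c "
from rig import *
print(sign_off())"
```

```text
the job is handed in; nothing more can be done
None
```

Both kits are made up in the order you gave, and I handed the job in at about 34.5 s of the 112 s allowed. The blue tray holds the red-lidded jar and the green bottle. The yellow tray holds the white-lidded jar, with the amber bottle in the middle compartment and the white bottle in the end one. I lowered each item until I felt light contact with the floor before opening the gripper.

**Final check:** both views show all five items upright in their compartments. Their tops are about 4 mm higher than on the bench, so they rest on the tray floors, each within about 3 mm of its target. The red bottle and green-lidded jar measured within 0.1 mm of where they started. The cup and tape roll look unmoved, but I didn't measure them.

**Failed or disagreeing checks:** none failed at the end. After some moves the arm sat up to about 1 cm off in y, which I corrected before each grasp and release. While closing on the amber and white bottles, the wrist briefly read about 6 N.

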